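# Find the free hatch of the collecting box

### The job

The collecting box on the baking table has four identical white flap hatches; three compartments are full and their hatches sit solid, one still has room. With closed fingertips press the red dots gently, one hatch after another, until you find the one that rocks, then push that one fully open and leave it open. Grasp and lift nothing, do not shove the box, and leave everything else where it stands.

Things in the scene. Friction and masses are not known exactly. Their poses are not given: they have to be found in the camera images.
- caddy: The collecting box: closed, wooden, 170 (x) by 372 (y) by 110 mm high, about 6 kg, standing free on the table, its front (-x) roughly towards the robot. Origin: centre of its underside; x to its back, y along its length, z up. Four identical white hatches lie in a row along y, flush with its top, at y = +132, +44, -44, -132 mm; each a plate from x = -61 to +29 mm, 72 mm wide, 6 mm thick.
- hatch_a (a joint): Angle of the 1st (the +y end of the box) hatch, rad: 0 flush and shut; grows as its dotted front part swings down into the box and the part behind the pivot rises; stop at 0.85. Pivot: parallel to the box's y at x = +5, z = 107 mm, under a thin grey line. A solid one gives only 1 to 3 mm under a gentle press, springily; if free, 2 to 4 N on the dot moves it and it stays where it is left. Which is free varies, unseen.
- hatch_a_dot (a point): Centre of the red dot (18 mm across) on top of the 1st (the +y end of the box) hatch: the place to press, 36 mm in front of the pivot; it moves with the hatch. Shut, it lies at x = -31, y = +132, z = 110 mm in the box's frame. Pushing straight down there about 35 mm opens a free hatch to its stop (pressing behind the grey line does nothing).
- hatch_b (a joint): Angle of the 2nd hatch, rad: 0 flush and shut; grows as its dotted front part swings down into the box and the part behind the pivot rises; stop at 0.85. Pivot: parallel to the box's y at x = +5, z = 107 mm, under a thin grey line. A solid one gives only 1 to 3 mm under a gentle press, springily; if free, 2 to 4 N on the dot moves it and it stays where it is left. Which is free varies, unseen.
- hatch_b_dot (a point): Centre of the red dot (18 mm across) on top of the 2nd hatch: the place to press, 36 mm in front of the pivot; it moves with the hatch. Shut, it lies at x = -31, y = +44, z = 110 mm in the box's frame. Pushing straight down there about 35 mm opens a free hatch to its stop (pressing behind the grey line does nothing).
- hatch_c (a joint): Angle of the 3rd hatch, rad: 0 flush and shut; grows as its dotted front part swings down into the box and the part behind the pivot rises; stop at 0.85. Pivot: parallel to the box's y at x = +5, z = 107 mm, under a thin grey line. A solid one gives only 1 to 3 mm under a gentle press, springily; if free, 2 to 4 N on the dot moves it and it stays where it is left. Which is free varies, unseen.
- hatch_c_dot (a point): Centre of the red dot (18 mm across) on top of the 3rd hatch: the place to press, 36 mm in front of the pivot; it moves with the hatch. Shut, it lies at x = -31, y = -44, z = 110 mm in the box's frame. Pushing straight down there about 35 mm opens a free hatch to its stop (pressing behind the grey line does nothing).
- hatch_d (a joint): Angle of the 4th (the -y end of the box) hatch, rad: 0 flush and shut; grows as its dotted front part swings down into the box and the part behind the pivot rises; stop at 0.85. Pivot: parallel to the box's y at x = +5, z = 107 mm, under a thin grey line. A solid one gives only 1 to 3 mm under a gentle press, springily; if free, 2 to 4 N on the dot moves it and it stays where it is left. Which is free varies, unseen.
- hatch_d_dot (a point): Centre of the red dot (18 mm across) on top of the 4th (the -y end of the box) hatch: the place to press, 36 mm in front of the pivot; it moves with the hatch. Shut, it lies at x = -31, y = -132, z = 110 mm in the box's frame. Pushing straight down there about 35 mm opens a free hatch to its stop (pressing behind the grey line does nothing).
- cutter_ring: Copper ring cutter, 40 mm wide, 16 mm high, lying on the back strip of the box; origin at the centre of its underside. To be left alone.
- icing_bottle: Red icing bottle, 48 mm wide, 125 mm high, standing near the +y end of the box; origin under its centre. To be left alone.
- sprinkle_jar: Glass jar with blue lid, 60 mm wide, 75 mm high, near the -y end of the box; origin under its centre. To be left alone.
- bowl: Steel bowl, 170 mm wide, 60 mm high, on the right (-y) of the table; origin under its centre. To be left alone.
- mug: Blue mug, 76 mm wide, 90 mm high, on the left (+y) of the table; origin under its centre. To be left alone.
- cutter_square: Green square cutter, 55 mm wide, 22 mm high, on the left (+y) of the table; origin under its centre. To be left alone.

How it is judged:
By the outcome, as a careful person would: the job done as asked, in the order asked, and still so for the second after the job is handed in, with the robot touching nothing.
It also fails if it takes over 48 s, if anything falls off the work surface, if the arm or the gripper's body presses on something with over 40 N, if the wrist force passes 120 N, or if a joint passes its speed limit or range.

### The arm

A 6-joint arm with a two-finger parallel gripper is mounted at the origin on the work surface. World frame = base frame: x ahead of the robot, y to its left, z up, the work surface at z = 0. Lengths are in m, angles in rad, forces in N, time in s.
With the tool pointing down it reaches from about 0.3 to 0.825 m from the base axis. Payload 5.4 kg.
Tool frame: the origin (TCP) lies at the very end of the fingers, on their centre line; the grasp point (between the pads) lies 19 mm behind it; z points along the fingers, y is the line along which they close (so a half turn about z gives the same grasp; the last joint's range is limited). The gripper opens to 92 mm and grips with 3 to 60 N. Pads are 20 mm wide; open, the fingers measure 128 mm over their backs; the gripper's body (75 mm by 189 mm) begins 69 mm behind the grasp point.
Start: joints at [0.92, 0.158, 1.597, -0, 1.386, -0.21], TCP at [0.245, 0.52, 0.182] pointing down, gripper open.
Joint ranges: [-2.91, 2.91], [-0.94, 2.29], [0.18, 2.7], [-1.29, 4.43], [0.17, 2.64], [-3, 3]. Speed limits (rad/s): [2.57, 2.57, 3.14, 3.14, 3.14, 3.14].

### API

Orientations are given as a rotation vector (axis times angle).
In Python, from bench import env gives the robot as it stands. The module is installed in compiled form; this text tells all that it offers.
- The arm moves only by the tool drive_tool, never from a script. Its argument "increments" is a list of rows, each a list of 3 entries, a list of its own where there are three numbers: the turn, a rotation vector about the tool's x, y, z in degrees, then the shift along the tool's x, y, z in units of 25 mm (1.0 is 25 mm), then the opening, from 0 (shut) to 1 (fully open). In form: [[[wx, wy, wz], [x, y, z], hand], ...]. A call has 1 to 12 rows; each row is the pose to reach, as a shift and turn from the pose commanded when the call began, along the tool's axes at that moment; what a row does not reach only later rows make up. A row lasts 1/10 s, in which the tool goes at most 50 mm and 8.59 degrees, less where a joint would pass 70% of its speed; a pose out of reach is approached as far as the arm can. A call with a gripper value outside its range is refused whole. The fingers move at their own pace and stop on an object; "squeeze" is the grip in N (left out, the last holds). Time passes only in rows, so rows that repeat a pose let the fingers close. It gives the time, the measured TCP pose, the force, the opening and the grip force at its end, in the units of the state.
- env.get_obs(): the state, without advancing time (a new reading comes with each control period).
- env.capture(name): name is "side" or "top" or "wrist"; returns the picture (384x512x3 uint8, red, green, blue); there is no depth.
- env.camera_model(name): a dict with "fovy" (degrees; the focal length in pixels is half the picture's height over the tangent of half this angle, whatever the lens; pixels are square), "cx", "cy" (the principal point, pixels), "eye" and "rotation" of the camera in the world. Camera axes: x right, y down, z forward; pixel columns grow to the right and rows downward; lengths in m; the calibration is good to about 2 mm. A picture is of the moment at which its call begins: read the wrist's pose just before it. camera_model takes no time and is no camera call; for the wrist camera it gives the pose at the moment of the call.
- env.close_job(): hands the job in; it is judged then, once.
The state is a dict: "clock": time; "qpos": joint angles; "qvel": joint speeds; "effort": joint torques, N m; "ee_pos": TCP position; "tool_rot": TCP orientation; "force": force on the tool from outside, world axes, zero at the start; "torque": the same for the moment, N m; "grip_width": opening from 0.0 (shut) to 1.0 (fully open); "finger_force": force on a finger pad.
Only numpy, scipy, OpenCV 4.12 (cv2) and the standard library are available. Lean on these libraries where they do the work, as an engineer would, in place of code of your own. Each camera call takes 0.05 s, during which the arm holds its last target. There are 200 camera calls.

## Working session

There is one attempt and no reset: what is moved stays moved. The work goes in short steps, Python scripts to look and compute and a tool call to move; the robot and the scene stay as the last step left them, time stands still between calls to the robot, and variables do not carry over. Pictures are saved under pics/ and viewed, at most 12 in all, crops included, and the job is handed in when it is done.

Besides the shell and the picture viewer there is one more tool, called after ">>>" by a JSON object that holds its "fn" and its "kwargs", one argument or row to a line. drive_tool: Moves the arm, as the interface text tells. Its arguments: {"type":"object","properties":{"increments":{"type":"array","items":{"type":"array"}},"squeeze":{"type":"number"}},"required":["increments"]}

```bash
mkdir -p pics
python3 - <<'E'
from bench import env
import cv2,numpy as np
for n in("top","side"):
    m=env.camera_model(n);print(n,m)
    cv2.imwrite(f"pics/{n}0.png",cv2.cvtColor(env.capture(n),cv2.COLOR_RGB2BGR))
o=env.get_obs();print(o)
E
```

```text
top {'fovy': 42.83164100342481, 'cx': 255.4188174500629, 'cy': 183.96604518045214, 'eye': array([ 0.40634452, -0.03709838,  1.74380563]), 'rotation': array([-2.16377793,  2.14588951, -0.11870681])}
side {'fovy': 44.483694728375546, 'cx': 253.99971291255784, 'cy': 195.80101767151766, 'eye': array([ 0.24790291, -1.01172825,  0.93310162]), 'rotation': array([-2.23217889,  0.41844325, -0.17360974])}
{'clock': 0.1, 'qpos': array([ 9.19877992e-01,  1.58971610e-01,  1.59807700e+00, -4.23263902e-05,
        1.38619678e+00, -2.10114367e-01]), 'qvel': array([ 0.00025262, -0.00221608, -0.00239237, -0.00012499, -0.00089944,
        0.00065534]), 'effort': array([ 3.49594120e-04, -3.86500096e+01, -3.22963214e+01,  7.03383330e-02,
        3.38617817e-02, -3.61749585e-05]), 'ee_pos': array([0.244997  , 0.51952168, 0.1810402 ]), 'tool_rot': array([-6.86666270e-01, -3.06496203e+00,  2.38598963e-03]), 'force': array([ 0.06739973, -0.40877043,  0.04973605]), 'torque': array([ 0.04031712, -0.03455018,  0.03189036]), 'finger_force': 0.0, 'grip_width': 1.0016358608691103}
```

View pics/top0.png

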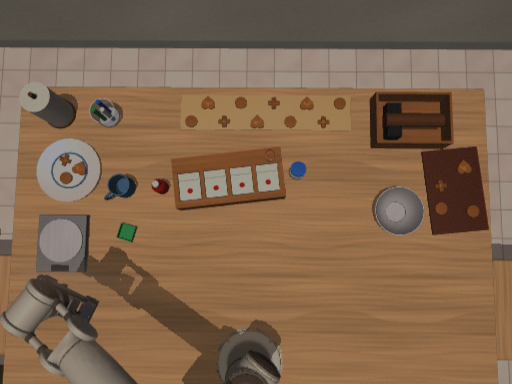

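View pics/side0.png

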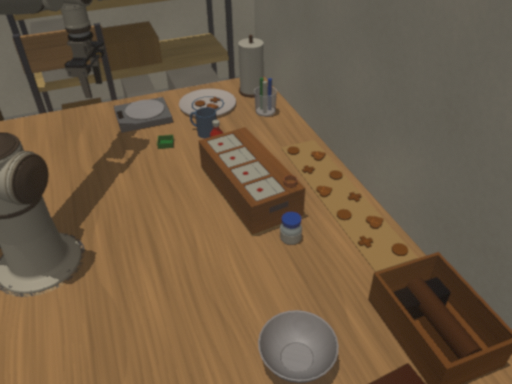

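The top view shows red dots near (190,190), (216,187), (242,184) and (268,181), with the bottle at (160,186) and the jar at (298,170). The side view shows the dots near (224,144), (236,158), (249,173) and (263,189). I'll find their centroids and triangulate.

```bash
cat > h.py <<'E'
from bench import env
import cv2,numpy as np
from scipy.spatial.transform import Rotation as R
def P(m):
    f=192/np.tan(np.radians(m['fovy']/2)); K=np.array([[f,0,m['cx']],[0,f,m['cy']],[0,0,1]])
    r=R.from_rotvec(m['rotation']).as_matrix().T
    return K@np.c_[r,-r@m['eye']]
def red(img,guess,w=8):
    out=[];I=img.astype(float)
    for u,v in guess:
        p=I[v-w:v+w+1,u-w:u+w+1]; e=np.clip(p[...,0]-np.maximum(p[...,1],p[...,2])-60,0,None)
        y,x=np.mgrid[-w:w+1,-w:w+1]; out.append((u+(e*x).sum()/e.sum(),v+(e*y).sum()/e.sum()))
    return np.array(out)
E
python3 - <<'E'
from h import *
rd=lambda n:cv2.cvtColor(cv2.imread(f"pics/{n}0.png"),cv2.COLOR_BGR2RGB)
a=red(rd("top"),[(190,190),(216,187),(242,184),(268,181)]);b=red(rd("side"),[(224,144),(236,158),(249,173),(263,189)],6)
print(a,b)
Pa,Pb=P(env.camera_model("top")),P(env.camera_model("side"))
X=cv2.triangulatePoints(Pa,Pb,a.T,b.T);X=(X[:3]/X[3]).T;print(X)
for Q,z in((Pa,a),(Pb,b)):
    q=np.c_[X,np.ones(4)]@Q.T;print((q[:,:2]/q[:,2:]-z).round(2).tolist())
# single view top at z=.11
for Q,z in((Pa,a),(Pb,b)):
    for u,v in z:
        A=np.array([Q[0]-u*Q[2],Q[1]-v*Q[2]]);print(np.linalg.solve(A[:,:2],-A[:,2]*.11-A[:,3]).round(4))
print(np.linalg.norm(np.diff(X,axis=0),axis=1))
d=X[0]-X[3];print("yaw",np.degrees(np.arctan2(-d[0],d[1])), R.from_rotvec(env.get_obs()['tool_rot']).as_matrix().round(4))
E
```

```text
[[189.59485095 190.44308943]
 [215.54771784 187.4011065 ]
 [241.53111433 184.44573082]
 [267.60165975 181.49239281]] [[220.         143.65217391]
 [232.18918919 157.64864865]
 [245.12068966 172.77586207]
 [259.3        189.43333333]]
[[ 0.57923097  0.201492    0.10805457]
 [ 0.59036633  0.11430099  0.10776565]
 [ 0.60083023  0.02697308  0.10816438]
 [ 0.61132931 -0.06064192  0.10829653]]
[[-0.04, 0.18], [-0.04, 0.14], [-0.05, 0.2], [-0.07, 0.25]]
[[0.21, -0.03], [0.18, -0.03], [0.25, -0.04], [0.34, -0.06]]
[0.5796 0.2011]
[0.5906 0.114 ]
[0.6013 0.0267]
[ 0.612  -0.0608]
[0.5778 0.1987]
[0.5889 0.1113]
[0.5993 0.0247]
[ 0.6096 -0.0625]
[0.08789966 0.08795349 0.08824192]
yaw 6.981124986871142 [[-9.044e-01  4.267e-01 -1.000e-03]
 [ 4.267e-01  9.044e-01 -1.300e-03]
 [ 3.000e-04 -1.600e-03 -1.000e+00]]
```

```bash
cat >> h.py <<'E'
DOT=np.array([[.579,.2013],[.5897,.114],[.6004,.0267],[.6111,-.0606]])
def go(x,y,z,yaw=6.98):
    o=env.get_obs();T=R.from_rotvec(o['tool_rot']);b=np.radians(yaw)
    G=R.from_matrix(np.c_[[-np.cos(b),-np.sin(b),0],[-np.sin(b),np.cos(b),0],[0,0,-1]])
    print("turn",np.degrees((T.inv()*G).as_rotvec()).round(2),"shift",(T.inv().apply(np.array([x,y,z])-o['ee_pos'])/.025).round(3),o['ee_pos'].round(4),o['force'].round(2))
E
python3 -c "
from h import *
go(*DOT[0],.20)"
```

```text
turn [ -0.09  -0.04 -32.24] shift [-17.514  -5.813  -0.754] [0.245  0.5195 0.181 ] [ 0.07 -0.41  0.05]
```

>>> {"fn": "drive_tool", "kwargs": {
  "increments": [
    [[-0.1, 0, -32.2], [-17.5, -5.8, -0.75], 0],
    [[-0.1, 0, -32.2], [-17.5, -5.8, -0.75], 0],
    [[-0.1, 0, -32.2], [-17.5, -5.8, -0.75], 0],
    [[-0.1, 0, -32.2], [-17.5, -5.8, -0.75], 0],
    [[-0.1, 0, -32.2], [-17.5, -5.8, -0.75], 0],
    [[-0.1, 0, -32.2], [-17.5, -5.8, -0.75], 0],
    [[-0.1, 0, -32.2], [-17.5, -5.8, -0.75], 0],
    [[-0.1, 0, -32.2], [-17.5, -5.8, -0.75], 0],
    [[-0.1, 0, -32.2], [-17.5, -5.8, -0.75], 0],
    [[-0.1, 0, -32.2], [-17.5, -5.8, -0.75], 0],
    [[-0.1, 0, -32.2], [-17.5, -5.8, -0.75], 0],
    [[-0.1, 0, -32.2], [-17.5, -5.8, -0.75], 0]
  ]
}}

```text
clock: 1.3
ee_pos: [0.5787, 0.2021, 0.1999]
tool_rot: [0.189, -3.135, -0.003]
force: [-0.8, 0.7, -0.0]
grip_width: 0.006
finger_force: 0.0
```

>>> {"fn": "drive_tool", "kwargs": {
  "increments": [
    [[0, 0, 0], [0, 0, 0], 0],
    [[0, 0, 0], [0, 0, 0], 0],
    [[0, 0, 0], [0, 0, 0], 0]
  ]
}}

```text
clock: 1.6
ee_pos: [0.5785, 0.2032, 0.2008]
tool_rot: [-0.193, 3.135, 0.003]
force: [0.2, -0.6, -0.2]
grip_width: 0.006
finger_force: 0.0
```

```bash
python3 -c "
from h import *
go(*DOT[0],.125)
I=env.capture('wrist');cv2.imwrite('pics/w1.png',I[...,::-1])
"
```

```text
turn [0.1  0.03 0.06] shift [-0.01  -0.083  3.031] [0.5785 0.2032 0.2008] [ 0.21 -0.6  -0.21]
```

View pics/w1.png

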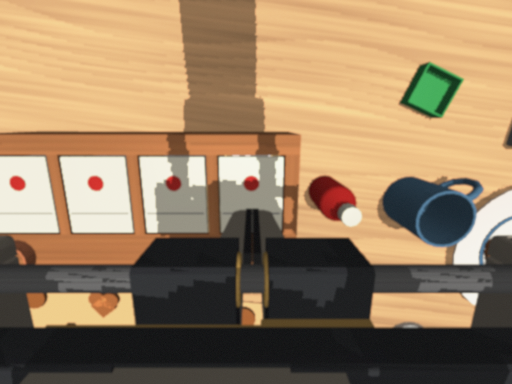

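The wrist view shows the closed fingers in line with dot a at (251,184). The bottle's body is to the right at about (332,197). Descending.

>>> {"fn": "drive_tool", "kwargs": {
  "increments": [
    [[0, 0, 0], [0, -0.08, 1.0], 0],
    [[0, 0, 0], [0, -0.08, 2.0], 0],
    [[0, 0, 0], [0, -0.08, 2.8], 0],
    [[0, 0, 0], [0, -0.08, 3.2], 0],
    [[0, 0, 0], [0, -0.08, 3.3], 0],
    [[0, 0, 0], [0, -0.08, 3.3], 0],
    [[0, 0, 0], [0, -0.08, 3.3], 0]
  ]
}}

```text
clock: 2.35
ee_pos: [0.5803, 0.2006, 0.1196]
tool_rot: [-0.19, 3.133, 0.003]
force: [0.8, -0.4, 0.5]
grip_width: 0.001
finger_force: 0.0
```

>>> {"fn": "drive_tool", "kwargs": {
  "increments": [
    [[0, 0, 0], [0, 0, 0.1], 0],
    [[0, 0, 0], [0, 0, 0.2], 0],
    [[0, 0, 0], [0, 0, 0.24], 0],
    [[0, 0, 0], [0, 0, 0.24], 0],
    [[0, 0, 0], [0, 0, 0.24], 0]
  ]
}}

```text
clock: 2.85
ee_pos: [0.5794, 0.2004, 0.1121]
tool_rot: [-0.19, 3.136, 0.003]
force: [1.0, -0.2, 0.1]
grip_width: 0.006
finger_force: 0.0
```

>>> {"fn": "drive_tool", "kwargs": {
  "increments": [
    [[0, 0, 0], [0, 0, 0.04], 0],
    [[0, 0, 0], [0, 0, 0.04], 0],
    [[0, 0, 0], [0, 0, 0.04], 0]
  ]
}}

```text
clock: 3.15
ee_pos: [0.5794, 0.2004, 0.1111]
tool_rot: [-0.19, 3.136, 0.003]
force: [-0.1, 0.1, -0.2]
grip_width: 0.003
finger_force: 0.0
```

>>> {"fn": "drive_tool", "kwargs": {
  "increments": [
    [[0, 0, 0], [0, 0, 0.04], 0],
    [[0, 0, 0], [0, 0, 0.08], 0],
    [[0, 0, 0], [0, 0, 0.08], 0],
    [[0, 0, 0], [0, 0, 0.08], 0]
  ]
}}

```text
clock: 3.55
ee_pos: [0.5794, 0.2004, 0.1091]
tool_rot: [-0.19, 3.136, 0.003]
force: [-1.2, 0.6, -0.1]
grip_width: 0.006
finger_force: 0.0
```

>>> {"fn": "drive_tool", "kwargs": {
  "increments": [
    [[0, 0, 0], [0, 0, 0.04], 0],
    [[0, 0, 0], [0, 0, 0.04], 0],
    [[0, 0, 0], [0, 0, 0.04], 0]
  ]
}}

```text
clock: 3.85
ee_pos: [0.5794, 0.2004, 0.1081]
tool_rot: [-0.19, 3.135, 0.003]
force: [0.2, 0.9, -0.4]
grip_width: 0.006
finger_force: 0.0
```

>>> {"fn": "drive_tool", "kwargs": {
  "increments": [
    [[0, 0, 0], [0, 0, 0.04], 0],
    [[0, 0, 0], [0, 0, 0.04], 0],
    [[0, 0, 0], [0, 0, 0.04], 0]
  ]
}}

```text
clock: 4.15
ee_pos: [0.5794, 0.2004, 0.1071]
tool_rot: [-0.19, 3.135, 0.003]
force: [0.5, -0.2, -0.2]
grip_width: 0.005
finger_force: 0.0
```

>>> {"fn": "drive_tool", "kwargs": {
  "increments": [
    [[0, 0, 0], [0, 0, 0.04], 0],
    [[0, 0, 0], [0, 0, 0.04], 0],
    [[0, 0, 0], [0, 0, 0.04], 0]
  ]
}}

```text
clock: 4.45
ee_pos: [0.5794, 0.2004, 0.1061]
tool_rot: [-0.19, 3.136, 0.003]
force: [1.4, 0.1, 0.3]
grip_width: 0.006
finger_force: 0.0
```

>>> {"fn": "drive_tool", "kwargs": {
  "increments": [
    [[0, 0, 0], [0, 0, 0.04], 0],
    [[0, 0, 0], [0, 0, 0.04], 0],
    [[0, 0, 0], [0, 0, 0.04], 0]
  ]
}}

```text
clock: 4.75
ee_pos: [0.5794, 0.2004, 0.1051]
tool_rot: [-0.19, 3.136, 0.003]
force: [0.2, -0.4, 0.8]
grip_width: 0.004
finger_force: 0.0
```

```bash
python3 -c "
from h import *
I=env.capture('wrist');J=env.capture('side')
a=cv2.resize(I[130:300,150:350],(800,600)[:2] and (400,340));b=cv2.resize(J[100:185,180:280],(400,340),interpolation=cv2.INTER_CUBIC)
cv2.imwrite('pics/w2.png',np.hstack([a,b])[...,::-1]);o=env.get_obs();print(o['force'],o['torque'],o['effort'])
"
```

```text
[ 0.11546079  0.03498442 -0.05544448] [0.02662971 0.00839094 0.00604278] [ 4.38027782e-04 -4.33591568e+01 -3.07599485e+01 -7.15224000e-03
  7.57139619e-02  1.16888382e-04]
```

View pics/w2.png

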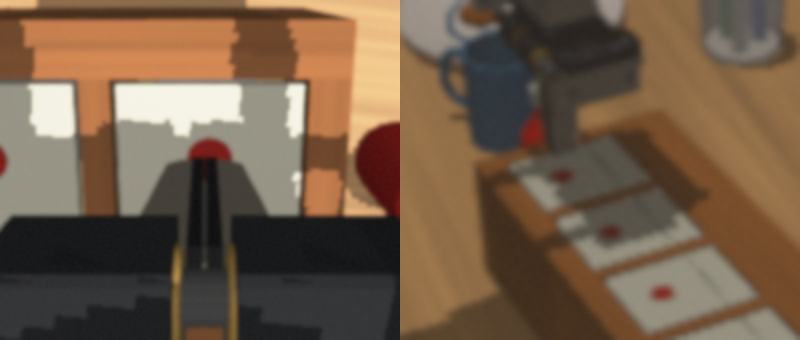

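```bash
python3 -c "
from h import *
o=env.get_obs();pr=lambda n,X:(lambda q:q[:2]/q[2])(P(env.camera_model(n))@np.r_[X,1])
for n in('side','wrist','top'):
  for z in (0,.01,.02,.03): print(n,z,pr(n,o['ee_pos']+[0,0,z]).round(1))
  print('dot',pr(n,[.579,.2013,.11]).round(1))
m=env.camera_model('wrist');print(m['eye'])
I=env.capture('top')
cv2.imwrite('pics/w3.png',np.hstack([cv2.resize(env.capture('side')[110:160,190:250],(360,300),interpolation=2),cv2.resize(I[150:220,150:234],(360,300),interpolation=2)])[...,::-1])
"
```

```text
side 0 [220.4 144.5]
side 0.01 [220.2 141.9]
side 0.02 [220.  139.2]
side 0.03 [219.8 136.5]
dot [220.1 143.1]
wrist 0 [251.2 207.8]
wrist 0.01 [251.2 211.9]
wrist 0.02 [251.2 216.4]
wrist 0.03 [251.2 221.4]
dot [252.5 209.4]
top 0 [190.  190.7]
top 0.01 [189.6 190.3]
top 0.02 [189.2 190. ]
top 0.03 [188.7 189.7]
dot [189.5 190.6]
[0.51320637 0.19244711 0.30789576]
```

View pics/w3.png

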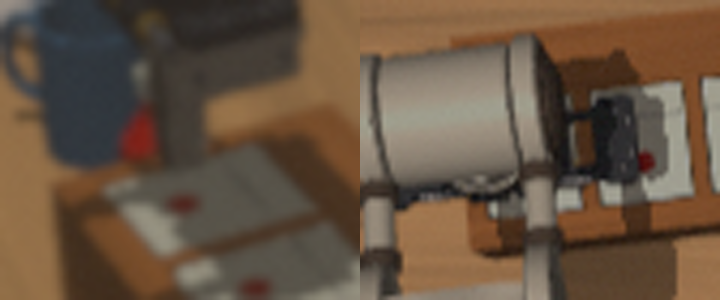

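The side view shows the fingertip at about (220,137.5), with dot a still visible at (220,144). So with the fingers shut, the real tips are well above the reported TCP, which explains the zero force. I'll keep descending by feel.

>>> {"fn": "drive_tool", "kwargs": {
  "increments": [
    [[0, 0, 0], [0, 0, 0.1], 0],
    [[0, 0, 0], [0, 0, 0.2], 0],
    [[0, 0, 0], [0, 0, 0.3], 0],
    [[0, 0, 0], [0, 0, 0.4], 0],
    [[0, 0, 0], [0, 0, 0.4], 0]
  ]
}}

```text
clock: 5.45
ee_pos: [0.579, 0.2003, 0.0945]
tool_rot: [0.19, -3.135, -0.003]
force: [-0.7, -0.6, 0.1]
grip_width: 0.004
finger_force: 0.0
```

```bash
python3 -c "
from h import *
f=np.array([env.get_obs()['force']]);J=env.capture('side');
cv2.imwrite('pics/w4.png',np.hstack([cv2.resize(J[110:160,190:250],(360,300),interpolation=2),cv2.resize(env.capture('wrist')[150:250,190:310],(360,300),interpolation=2)])[...,::-1]);print(f,red(J,[(220,144)],4))
"
```

```text
[[-0.69524047 -0.61766673  0.1403776 ]] [[nan nan]]h.py:12: RuntimeWarning: invalid value encountered in scalar divide
  y,x=np.mgrid[-w:w+1,-w:w+1]; out.append((u+(e*x).sum()/e.sum(),v+(e*y).sum()/e.sum()))
```

View pics/w4.png

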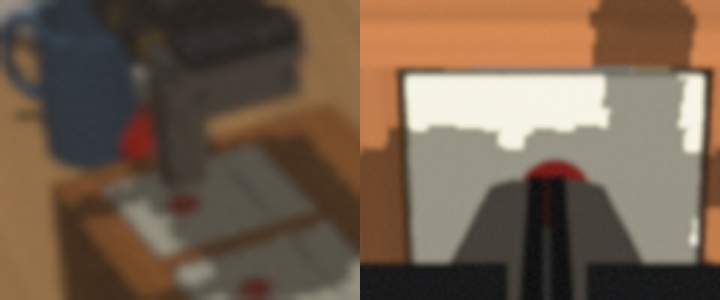

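The tip is now at side crop (183,190) and the dot at (183,203), so about 8-10 mm remains.

>>> {"fn": "drive_tool", "kwargs": {
  "increments": [
    [[0, 0, 0], [0, 0, 0.1], 0],
    [[0, 0, 0], [0, 0, 0.2], 0],
    [[0, 0, 0], [0, 0, 0.2], 0]
  ]
}}

```text
clock: 5.85
ee_pos: [0.5791, 0.2004, 0.0896]
tool_rot: [0.19, -3.135, -0.003]
force: [0.3, 0.0, -0.6]
grip_width: 0.004
finger_force: 0.0
```

>>> {"fn": "drive_tool", "kwargs": {
  "increments": [
    [[0, 0, 0], [0, 0, 0.06], 0],
    [[0, 0, 0], [0, 0, 0.06], 0],
    [[0, 0, 0], [0, 0, 0.06], 0]
  ]
}}

```text
clock: 6.15
ee_pos: [0.5794, 0.2004, 0.0886]
tool_rot: [-0.19, 3.135, 0.003]
force: [0.6, -0.6, -0.6]
grip_width: 0.006
finger_force: 0.0
```

>>> {"fn": "drive_tool", "kwargs": {
  "increments": [
    [[0, 0, 0], [0, 0, 0.06], 0],
    [[0, 0, 0], [0, 0, 0.06], 0],
    [[0, 0, 0], [0, 0, 0.06], 0]
  ]
}}

```text
clock: 6.45
ee_pos: [0.5794, 0.2004, 0.0871]
tool_rot: [-0.19, 3.136, 0.003]
force: [0.6, 0.3, 0.0]
grip_width: 0.007
finger_force: 0.0
```

>>> {"fn": "drive_tool", "kwargs": {
  "increments": [
    [[0, 0, 0], [0, 0, 0.06], 0],
    [[0, 0, 0], [0, 0, 0.06], 0],
    [[0, 0, 0], [0, 0, 0.06], 0]
  ]
}}

```text
clock: 6.75
ee_pos: [0.5794, 0.2004, 0.0856]
tool_rot: [-0.19, 3.136, 0.003]
force: [0.2, 0.8, 0.5]
grip_width: 0.005
finger_force: 0.0
```

>>> {"fn": "drive_tool", "kwargs": {
  "increments": [
    [[0, 0, 0], [0, 0, 0.06], 0],
    [[0, 0, 0], [0, 0, 0.06], 0],
    [[0, 0, 0], [0, 0, 0.06], 0]
  ]
}}

```text
clock: 7.05
ee_pos: [0.5794, 0.2004, 0.0841]
tool_rot: [-0.19, 3.136, 0.003]
force: [0.3, 0.2, -0.9]
grip_width: 0.009
finger_force: 0.0
```

```bash
python3 -c "
from h import *
J=env.capture('side')
cv2.imwrite('pics/w5.png',np.hstack([cv2.resize(J[110:160,190:250],(360,300),interpolation=2),cv2.resize(env.capture('wrist')[150:250,190:310],(360,300),interpolation=2)])[...,::-1])
"
```

```text
(no output)
```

View pics/w5.png

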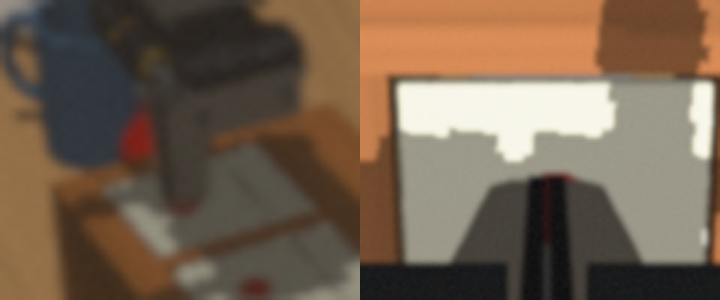

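Tip now half covers the dot in both views, a few mm left.

>>> {"fn": "drive_tool", "kwargs": {
  "increments": [
    [[0, 0, 0], [0, 0, 0.06], 0],
    [[0, 0, 0], [0, 0, 0.06], 0],
    [[0, 0, 0], [0, 0, 0.06], 0]
  ]
}}

```text
clock: 7.45
ee_pos: [0.5794, 0.2004, 0.0826]
tool_rot: [-0.19, 3.136, 0.003]
force: [0.1, -0.7, 1.0]
grip_width: 0.003
finger_force: 0.0
```

>>> {"fn": "drive_tool", "kwargs": {
  "increments": [
    [[0, 0, 0], [0, 0, 0.04], 0],
    [[0, 0, 0], [0, 0, 0.04], 0],
    [[0, 0, 0], [0, 0, 0.04], 0]
  ]
}}

```text
clock: 7.75
ee_pos: [0.5794, 0.2004, 0.0816]
tool_rot: [-0.19, 3.136, 0.003]
force: [0.8, 0.0, -0.0]
grip_width: 0.003
finger_force: 0.0
```

>>> {"fn": "drive_tool", "kwargs": {
  "increments": [
    [[0, 0, 0], [0, 0, 0.04], 0],
    [[0, 0, 0], [0, 0, 0.04], 0],
    [[0, 0, 0], [0, 0, 0.04], 0]
  ]
}}

```text
clock: 8.05
ee_pos: [0.5794, 0.2004, 0.0806]
tool_rot: [-0.19, 3.136, 0.003]
force: [0.8, 0.6, -0.6]
grip_width: 0.002
finger_force: 0.0
```

>>> {"fn": "drive_tool", "kwargs": {
  "increments": [
    [[0, 0, 0], [0, 0, 0.04], 0],
    [[0, 0, 0], [0, 0, 0.04], 0],
    [[0, 0, 0], [0, 0, 0.04], 0]
  ]
}}

```text
clock: 8.35
ee_pos: [0.5794, 0.2004, 0.0796]
tool_rot: [-0.19, 3.136, 0.003]
force: [0.0, 0.2, -0.2]
grip_width: 0.003
finger_force: 0.0
```

>>> {"fn": "drive_tool", "kwargs": {
  "increments": [
    [[0, 0, 0], [0, 0, 0.04], 0],
    [[0, 0, 0], [0, 0, 0.04], 0],
    [[0, 0, 0], [0, 0, 0.04], 0]
  ]
}}

```text
clock: 8.65
ee_pos: [0.5794, 0.2004, 0.0786]
tool_rot: [-0.19, 3.136, 0.003]
force: [0.6, -0.1, -0.6]
grip_width: 0.003
finger_force: 0.0
```

```bash
python3 -c "
from h import *
J=env.capture('side')
cv2.imwrite('pics/w6.png',np.hstack([cv2.resize(J[125:160,200:242],(396,330),interpolation=2),cv2.resize(env.capture('wrist')[150:250,190:310],(396,330),interpolation=2)])[...,::-1])
"
```

```text
(no output)
```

View pics/w6.png

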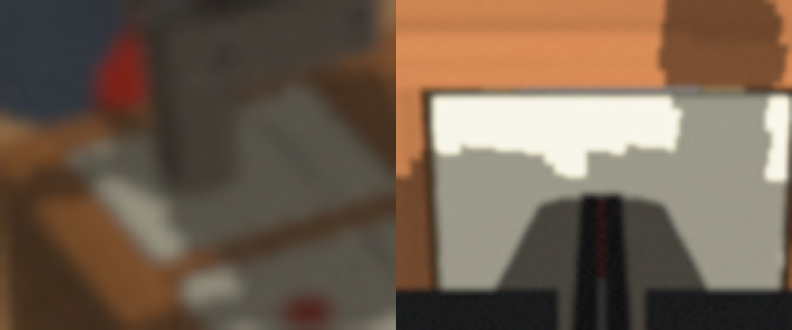

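Tip bottom in the side view is at row 144; at contact it should be at about 146-147. It's not touching yet.

>>> {"fn": "drive_tool", "kwargs": {
  "increments": [
    [[0, 0, 0], [0, 0, 0.06], 0],
    [[0, 0, 0], [0, 0, 0.06], 0],
    [[0, 0, 0], [0, 0, 0.06], 0]
  ]
}}

```text
clock: 9.05
ee_pos: [0.5796, 0.2005, 0.0772]
tool_rot: [-0.19, 3.135, 0.003]
force: [1.0, 0.2, 0.4]
grip_width: 0.007
finger_force: 0.2
```

>>> {"fn": "drive_tool", "kwargs": {
  "increments": [
    [[0, 0, 0], [0, 0, 0.06], 0],
    [[0, 0, 0], [0, 0, 0.06], 0],
    [[0, 0, 0], [0, 0, 0.06], 0]
  ]
}}

```text
clock: 9.35
ee_pos: [0.5795, 0.2005, 0.0758]
tool_rot: [-0.19, 3.135, 0.003]
force: [-0.0, -0.1, 1.1]
grip_width: 0.004
finger_force: 0.9
```

>>> {"fn": "drive_tool", "kwargs": {
  "increments": [
    [[0, 0, 0], [0, 0, 0.06], 0],
    [[0, 0, 0], [0, 0, 0.06], 0],
    [[0, 0, 0], [0, 0, 0.06], 0]
  ]
}}

```text
clock: 9.65
ee_pos: [0.5795, 0.2005, 0.0741]
tool_rot: [-0.19, 3.135, 0.003]
force: [-0.1, -0.6, 1.4]
grip_width: 0.002
finger_force: 0.8
```

>>> {"fn": "drive_tool", "kwargs": {
  "increments": [
    [[0, 0, 0], [0, 0, 0.04], 0],
    [[0, 0, 0], [0, 0, 0.04], 0],
    [[0, 0, 0], [0, 0, 0.04], 0]
  ]
}}

```text
clock: 9.95
ee_pos: [0.5795, 0.2005, 0.0731]
tool_rot: [-0.19, 3.135, 0.003]
force: [-0.4, 0.7, 2.0]
grip_width: 0.005
finger_force: 0.9
```

>>> {"fn": "drive_tool", "kwargs": {
  "increments": [
    [[0, 0, 0], [0, 0, 0.04], 0],
    [[0, 0, 0], [0, 0, 0.04], 0],
    [[0, 0, 0], [0, 0, 0.04], 0]
  ]
}}

```text
clock: 10.25
ee_pos: [0.5796, 0.2005, 0.0722]
tool_rot: [-0.19, 3.135, 0.003]
force: [1.2, 1.1, 2.4]
grip_width: 0.0
finger_force: 0.9
```

>>> {"fn": "drive_tool", "kwargs": {
  "increments": [
    [[0, 0, 0], [0, 0, 0.04], 0],
    [[0, 0, 0], [0, 0, 0.08], 0],
    [[0, 0, 0], [0, 0, 0.08], 0],
    [[0, 0, 0], [0, 0, 0.08], 0]
  ]
}}

```text
clock: 10.65
ee_pos: [0.5794, 0.2004, 0.0701]
tool_rot: [-0.19, 3.135, 0.003]
force: [0.7, 0.6, 2.5]
grip_width: 0.005
finger_force: 0.9
```

```bash
python3 -c "
from h import *
J=env.capture('side')
print(env.get_obs()['force'])
cv2.imwrite('pics/w7.png',np.hstack([cv2.resize(J[125:160,200:242],(396,330),interpolation=2),cv2.resize(env.capture('wrist')[150:250,190:310],(396,330),interpolation=2)])[...,::-1])
"
```

```text
[0.89602327 0.11521406 2.29243778]
```

View pics/w7.png

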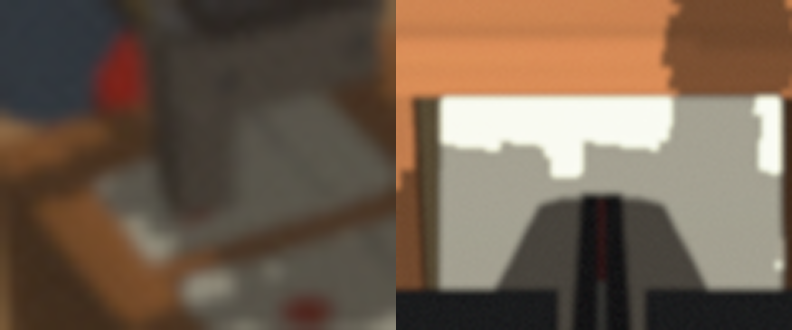

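Hatch a has clearly tipped: its front and left edges sit lower in the wrist crop at (420-440,100-290). The force holds at about 2.4 N while depth grows, so a is the free one. Before pushing deeper I'll check the bottle's clearance to the gripper body.

```bash
python3 -c "
from h import *
t=cv2.imread('pics/top0.png')[...,::-1].astype(float);s=cv2.imread('pics/side0.png')[...,::-1]
Q=P(env.camera_model('top'))
p=t[174:200,148:174];e=(p[...,0]>80)&(p[...,0]>2.2*np.maximum(p[...,1],p[...,2]));y,x=np.nonzero(e);print('bottle red cols',x.min()+148,x.max()+148,'rows',y.min()+174,y.max()+174)
def w(u,v,z):
    A=np.array([Q[0]-u*Q[2],Q[1]-v*Q[2]]);return np.linalg.solve(A[:,:2],-A[:,2]*z-A[:,3]).round(4)
for z in(0,.06,.125):print(w(160,186,z), w(155,184,z))
cv2.imwrite('pics/b.png',np.hstack([cv2.resize(t[165:205,140:180].astype(np.uint8),(400,400),interpolation=2),cv2.resize(env.capture('wrist')[100:384,228:512],(400,400))])[...,::-1])
"
```

```text
bottle red cols 152 164 rows 179 192
[0.6065 0.324 ] [0.6136 0.3422]
[0.5996 0.3116] [0.6065 0.3292]
[0.5922 0.2981] [0.5988 0.315 ]
```

View pics/b.png

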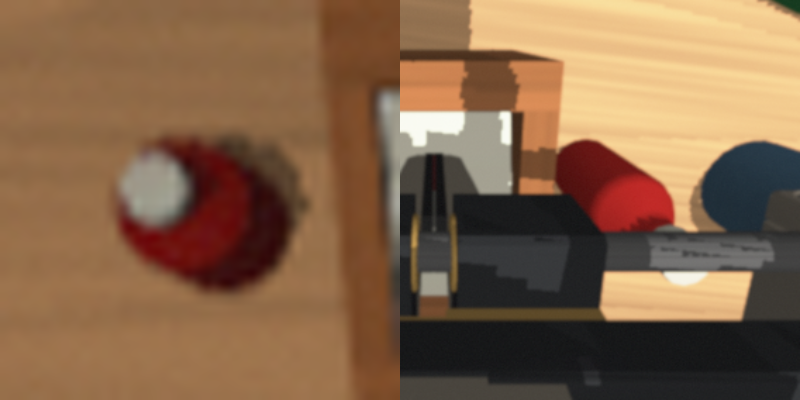

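The cap is at about (0.599, 0.314, 0.125), roughly 110 mm from the tool axis along y, just beyond the body's 95 mm end. I'll lift slightly, move 9 mm away from the bottle (still on the dot), then push on.

>>> {"fn": "drive_tool", "kwargs": {
  "increments": [
    [[0, 0, 0], [0, 0, -0.3], 0],
    [[0, 0, 0], [-0.16, -0.36, -0.3], 0],
    [[0, 0, 0], [-0.16, -0.36, -0.3], 0],
    [[0, 0, 0], [-0.16, -0.36, 0], 0],
    [[0, 0, 0], [-0.16, -0.36, 0.16], 0],
    [[0, 0, 0], [-0.16, -0.36, 0.32], 0],
    [[0, 0, 0], [-0.16, -0.36, 0.32], 0]
  ]
}}

```text
clock: 11.5
ee_pos: [0.5838, 0.192, 0.0612]
tool_rot: [0.19, -3.135, -0.003]
force: [-0.4, -0.6, 0.6]
grip_width: 0.001
finger_force: 0.4
```

>>> {"fn": "drive_tool", "kwargs": {
  "increments": [
    [[0, 0, 0], [0, 0, 0.1], 0],
    [[0, 0, 0], [0, 0, 0.2], 0],
    [[0, 0, 0], [0, 0, 0.24], 0],
    [[0, 0, 0], [0, 0, 0.24], 0]
  ]
}}

```text
clock: 11.9
ee_pos: [0.5841, 0.1921, 0.0558]
tool_rot: [0.19, -3.135, -0.003]
force: [-0.6, -0.1, 1.3]
grip_width: 0.001
finger_force: 0.8
```

>>> {"fn": "drive_tool", "kwargs": {
  "increments": [
    [[0, 0, 0], [0, 0, 0.08], 0],
    [[0, 0, 0], [0, 0, 0.16], 0],
    [[0, 0, 0], [0, 0, 0.16], 0],
    [[0, 0, 0], [0, 0, 0.16], 0]
  ]
}}

```text
clock: 12.3
ee_pos: [0.5846, 0.1921, 0.0528]
tool_rot: [-0.19, 3.135, 0.003]
force: [-2.5, -0.0, 6.7]
grip_width: 0.001
finger_force: 3.0
```

>>> {"fn": "drive_tool", "kwargs": {
  "increments": [
    [[0, 0, 0], [0, 0, 0.08], 0],
    [[0, 0, 0], [0, 0, 0.12], 0],
    [[0, 0, 0], [0, 0, 0.12], 0]
  ]
}}

```text
clock: 12.6
ee_pos: [0.585, 0.1922, 0.0522]
tool_rot: [-0.191, 3.135, 0.002]
force: [-8.6, -1.4, 19.5]
grip_width: 0.007
finger_force: 9.3
```

The force jumped to 19 N with the finger pads loaded, so this should be the stop. Retract straight up, then check.

>>> {"fn": "drive_tool", "kwargs": {
  "increments": [
    [[0, 0, 0], [0, 0, -0.4], 0],
    [[0, 0, 0], [0, 0, -1.4], 0],
    [[0, 0, 0], [0, 0, -2.8], 0],
    [[0, 0, 0], [0, 0, -4.5], 0],
    [[0, 0, 0], [7, 4, -5], 0],
    [[0, 0, 0], [7, 4, -5], 0],
    [[0, 0, 0], [7, 4, -5], 0],
    [[0, 0, 0], [7, 4, -5], 0],
    [[0, 0, 0], [7, 4, -5], 0],
    [[0, 0, 0], [7, 4, -5], 0],
    [[0, 0, 0], [7, 4, -5], 0]
  ]
}}

```text
clock: 13.7
ee_pos: [0.3996, 0.2696, 0.1741]
tool_rot: [-0.189, 3.135, 0.002]
force: [0.2, -0.7, -0.3]
grip_width: 0.004
finger_force: 0.0
```

```bash
python3 -c "
from h import *
J=env.capture('side');T=env.capture('top')
try: print(red(T,[(216,187),(242,184),(268,181)]),red(J,[(232,158),(245,173),(259,189)],6))
except Exception as e:print(e)
g=J[135:170,205:250].astype(float);
# dot a candidates in side/top views
for n,I,(u0,u1,v0,v1) in(('side',J,(212,240,136,158)),('top',T,(180,204,170,206))):
    p=I[v0:v1,u0:u1].astype(float);y,x=np.nonzero(p[...,0]-np.maximum(p[...,1],p[...,2])>60);print(n,len(x),x.mean()+u0 if len(x) else 0,y.mean()+v0 if len(x) else 0)
# predicted dot positions vs angle
b=np.radians(6.98);ux=np.array([np.cos(b),np.sin(b)])
for th in(.5,.65,.75,.85):
    dx=-36*np.cos(th)+3*np.sin(th)+36;z=107-36*np.sin(th)+3*np.cos(th)
    X=np.r_[DOT[0]+ux*dx/1000,z/1000]
    print(th,[(lambda q:(q[:2]/q[2]).round(1))(P(env.camera_model(n))@np.r_[X,1]) for n in('side','top')])
cv2.imwrite('pics/end.png',np.hstack([cv2.resize(J[120:210,190:310],(400,300),interpolation=2),cv2.resize(T[140:215,140:300],(400,300),interpolation=2)])[...,::-1])
"
```

```text
[[215.5675307  187.44338336]
 [241.55102041 184.45442177]
 [267.58911565 181.52380952]] [[232.19565217 157.63043478]
 [245.11290323 172.77419355]
 [259.32692308 189.44230769]]
side 2 232.5 157.0
top 9 190.44444444444446 188.33333333333334
0.5 [array([222.1, 147.3]), array([190.1, 189.5])]
0.65 [array([223.2, 148.2]), array([190.2, 188.7])]
0.75 [array([223.9, 148.8]), array([190.3, 188. ])]
0.85 [array([224.8, 149.3]), array([190.3, 187.3])]
```

View pics/end.png

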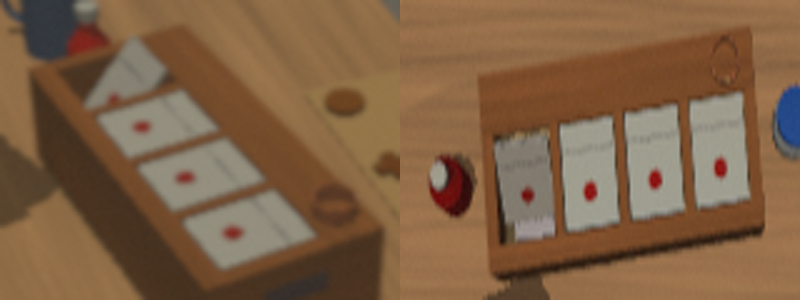

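The view shows hatch a tipped well open, the other three dots unmoved to 0.1 px (box not shoved), and the bottle and ring in place. I'll measure the angle more finely.

```bash
python3 -c "
from h import *
from scipy.optimize import minimize_scalar
I={n:np.mean([env.capture(n).astype(float) for _ in range(4)],0) for n in('side','top')}
b=np.radians(6.98);ux=np.array([np.cos(b),np.sin(b)])
def pred(n,th):
    dx=-36*np.cos(th)+3*-np.sin(th)*-1+36;z=107-36*np.sin(th)+3*np.cos(th)
    q=P(env.camera_model(n))@np.r_[DOT[0]+ux*dx/1000,z/1000,1];return q[:2]/q[2]
for n,(u,v),w in(('side',(224,149),4),('top',(190,188),5)):
    p=I[n][v-w:v+w+1,u-w:u+w+1];e=np.clip(p[...,0]/(p.sum(2)+1)-.45,0,None);y,x=np.mgrid[-w:w+1,-w:w+1]
    c=np.array([u+(e*x).sum()/e.sum(),v+(e*y).sum()/e.sum()]);print(n,c,'shut',pred(n,0),'fit',minimize_scalar(lambda t:((pred(n,t)-c)**2).sum(),bounds=(0,1.2),method='bounded').x)
    print((e*100).astype(int))
"
```

```text
side [223.83745918 150.13200259] shut [220.12175254 143.14973328] fit 0.8094067258286626
[[0 0 0 0 0 0 0 0 0]
 [0 0 0 0 0 0 0 0 0]
 [0 0 0 0 0 0 0 0 0]
 [0 0 0 0 0 0 0 0 0]
 [0 0 0 3 6 0 0 0 0]
 [0 0 0 5 7 4 0 0 0]
 [0 0 0 4 4 2 0 0 0]
 [0 0 1 0 0 0 0 0 0]
 [0 0 0 0 0 0 0 0 0]]
top [190.50786545 188.38061156] shut [189.52560414 190.63135611] fit 0.7007560733753475
[[ 0  0  0  0  0  0  0  0  0  0  0]
 [ 0  0  0  0  0  0  0  0  0  0  0]
 [ 0  0  0  0  0  0  0  0  0  0  0]
 [ 0  0  0  0  0  0  0  0  0  0  0]
 [ 0  0  0  0  0  8  6  0  0  0  0]
 [ 0  0  0  0 29 28 28 21  2  0  0]
 [ 0  0  0  0 16 27 26 19  0  0  0]
 [ 0  0  0  0  0  0  4  0  0  0  0]
 [ 0  0  0  0  0  0  0  0  0  0  0]
 [ 0  0  0  0  0  0  0  0  0  0  0]
 [ 0  0  0  0  0  0  0  0  0  0  0]]
```

My prediction had the 3 mm surface offset with the wrong sign. Corrected, 0.85 rad puts the dot at about row 188.5 in the top view; I measured 188.4. That agrees with the force jump at the stop, so the hatch is fully open.

```bash
python3 -c "
from bench import env
print(env.close_job())"
```

```text
the job is handed in; nothing more can be done
None
```

I found the free hatch on the first press: hatch a, at the +y end. I pushed it to its stop and left it open, with the box, bottle and ring where they stood and the arm clear, and handed the job in at about 14 s; no verdict was returned.

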